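# Block the mould inserts in their transport tray

## Robot

A 6-joint arm with a two-finger parallel gripper is mounted at the origin on the work surface. World frame = base frame: x ahead of the robot, y to its left, z up, the work surface at z = 0. Lengths are in mm, angles in rad, forces in N, time in s.
With the tool pointing down it reaches from about 275 to 1000 mm from the base axis. Payload 8.4 kg.
Tool frame: the origin (TCP) lies at the centre of the arm's flange, where the gripper is bolted on; the fingertips stand 173 mm ahead of it and the grasp point (between the pads) lies 155 mm ahead of it; z points along the fingers, y is the direction in which the jaws open and shut (so a half turn about z gives the same grasp; the last joint's range is limited). The gripper opens to 85 mm and grips with 20 to 120 N. Pads are 22 mm wide; open, the fingers measure 114 mm over their backs; the gripper's body (76 mm by 85 mm) begins 54 mm behind the grasp point. The pads swing forward as they close: fully open they stand 13 mm farther back than shut.
Start: joints at [1.279, 0.353, 1.633, -0, 1.155, -0.002], TCP at [178.599, 598.942, 404.681] pointing down, gripper open.
Joint ranges: [-2.63, 2.63], [-0.92, 2.1], [0.06, 2.66], [-1.3, 4.44], [0, 2.69], [-3.02, 3.02]. Speed limits (rad/s): [2.22, 2.22, 2.79, 3.14, 3.14, 3.14].

## Interface

Orientations are given as [roll, pitch, yaw] about the fixed x, y, z axes, in that order (R = Rz(yaw) Ry(pitch) Rx(roll)).
In Python, from rig import sense, grab_frame, camera_model, sign_off gives the robot as it stands. The module is installed in compiled form; this text tells all that it offers.
- The arm moves only by the tool step_arm, never from a script. Its argument "commands" is a list of rows, each a list of 3 entries, a list of its own where there are three numbers: the shift along the tool's x, y, z in mm, then the turn about the tool's z in rad, then the opening, from 0 (shut) to 1 (fully open). A call has 1 to 20 rows; each row shifts and turns the pose as measured when the row begins, along the tool's axes as they then stand; what a row does not reach is not made up. A row lasts 1/8 s, in which the tool goes at most 62.5 mm and 10.7 degrees, less where a joint would pass 70% of its speed; a pose out of reach is approached as far as the arm can. A call with a gripper value outside its range is refused whole. The fingers move at their own pace and stop on an object; "force" is the grip in N (left out, the last holds). Time passes only in rows, so rows that do not move let the fingers close. It gives the time, the measured TCP pose, the force and the opening at its end, in the units of the state.
- sense(): the state, without advancing time (a new reading comes with each control period).
- grab_frame(name): name is "scene" or "side" or "wrist"; returns the picture (420x560x3 uint8, blue, green, red); there is no depth.
- camera_model(name): a dict with "fx", "fy", "cx", "cy" (pixels), "R" (3x3) and "t" (3): a world point X has camera coordinates R X + t. Camera axes: x right, y down, z forward; pixel columns grow to the right and rows downward; lengths in mm; the calibration is good to about 2 mm. A picture is of the moment at which its call begins: read the wrist's pose just before it. camera_model takes no time and is no camera call; for the wrist camera it gives the pose at the moment of the call.
- sign_off(): hands the job in, once; it reports no verdict.
The state is a dict: "clock": time; "qpos": joint angles; "qvel": joint speeds; "joint_efforts": joint torques, N m; "eef_pos": TCP position; "tcp_rot": TCP orientation; "contact_force": force on the tool from outside, world axes, zero at the start; "wrist_torque": the same for the moment, N m; "opening": opening from 0.0 (shut) to 1.0 (fully open).
Only numpy, scipy, OpenCV 4.12 (cv2) and the standard library are available. Lean on these libraries where they do the work, as an engineer would, in place of code of your own. Each camera call takes 0.05 s, during which the arm holds its last target. There are 200 camera calls.

## Task

The blue tray on the mould shop's bench holds a steel insert in each of its two compartments, and beside each insert a gap is left over. Fill each gap with the wooden blocking piece that fits it, standing upright and pushed fully down to the tray floor, so that the inserts cannot slide; do not knock the inserts out of place.

Things in the scene. Friction and masses are not known exactly. Their poses are not given: they have to be found in the camera images.
- wide_block_center (a point): Centre (half-way up) of the loose upright pine block for the wide gap: 52 mm thick (its y), 90 long (x), 95 high (z), 0.27 kg. Its lowest 10 mm taper in by 5 mm on both long sides. Either way round fits. Grip it across the thickness, 20 to 25 mm above this centre, so that the fingers stay above tray and insert when it is seated.
- narrow_block_center (a point): Centre (half-way up) of the pine block for the narrow gap: 30 mm thick (its y), 0.15 kg; else like the wide block (90 long, 95 high, same taper, same grip). Two unused pine pieces, also 90 long and 95 high, stand nearby: one 72 mm thick (too fat for any gap), one 16 mm (too thin). All four change places.
- wide_gap (a point): Middle of the wide gap, on the tray floor (5 mm above the bench): 60 mm wide (y), 110 long (x), between a loose steel insert on its +y side (43 mm wide, top 34 mm above tray floor, 1.1 kg) and a tray wall or divider on its -y side. Blue tray, fixed: two compartments in a row along y, each 104 (y) by 110 mm (x), walls 5 thick, rim 40 above the bench. Point moves with the insert.
- narrow_gap (a point): Middle of the narrow gap, on the tray floor in the other compartment: 38 mm wide (y), 110 long (x), between a loose steel insert on its +y side (65 mm wide, top 34 mm above tray floor, 1.7 kg) and a wall or divider on its -y side. Moves with that insert. Which compartment has which insert varies.
Mind the look-alikes: they are no part of the job. What is shaped like the part that bears narrow_block_center but black or green is not meant.

How it is judged:
By the outcome, as a careful person would: the job done as asked, in the order asked, and still so for the second after the job is handed in, with the robot touching nothing.
It also fails if it takes over 58 s, if anything falls off the work surface, if the arm or the gripper's body presses on something with over 40 N, if the wrist force passes 120 N, or if a joint passes its speed limit or range.

## Working session

There is one attempt and no reset: what is moved stays moved. The work goes in short steps, Python scripts to look and compute and a tool call to move; the robot and the scene stay as the last step left them, time stands still between calls to the robot, and variables do not carry over. Pictures are saved under pics/ and viewed, about 8 in all and at most 12, crops included, and the job is handed in when it is done.

Besides the shell and the picture viewer there is one more tool, called after ">>>" as a command line: name --argument value ..., lists and objects as JSON in quotes. step_arm: Moves the arm, as the interface text tells. Its arguments: {"type":"object","properties":{"commands":{"type":"array","items":{"type":"array"}},"force":{"type":"number"}},"required":["commands"]}

```bash
mkdir -p pics
cat > h.py <<'E'
import numpy as np, cv2, sys
from rig import *
def ray(cam,px,z,m=None):
    m=m or camera_model(cam); R=np.array(m["R"]);t=np.array(m["t"])
    d=R.T@np.array([(px[0]-m["cx"])/m["fx"],(px[1]-m["cy"])/m["fy"],1]); c=-R.T@t
    return np.round(c+d*(z-c[2])/d[2],1)
def proj(cam,X):
    m=camera_model(cam); p=np.array(m["R"])@np.array(X,float)+np.array(m["t"])
    return np.round([m["fx"]*p[0]/p[2]+m["cx"],m["fy"]*p[1]/p[2]+m["cy"]],1)
E
python3 - <<'E'
from h import *
for n in("scene","side","wrist"):
    cv2.imwrite(f"pics/{n}0.png",grab_frame(n)); m=camera_model(n); print(n,-np.array(m["R"]).T@m["t"],m["fx"])
s=sense(); print(s["clock"],s["eef_pos"],s["tcp_rot"],s["opening"])
a=cv2.imread("pics/scene0.png");b=cv2.imread("pics/side0.png")
cv2.imwrite("pics/a.png",cv2.resize(a,(800,600),interpolation=cv2.INTER_CUBIC))
E
```

```text
scene [1066.31468195 -218.64487718  809.64947786] 433.2588857204854
side [ 102.55435805 -573.39263136  520.4125637 ] 388.00731879008913
wrist [105.82668245 621.26801674 373.57717762] 334.01093216577976
0.15 [178.52847075 598.7660316  404.11164627] [-3.14052339e+00 -3.91785841e-05  2.85180761e+00] 0.9949087996376144
```

View pics/a.png

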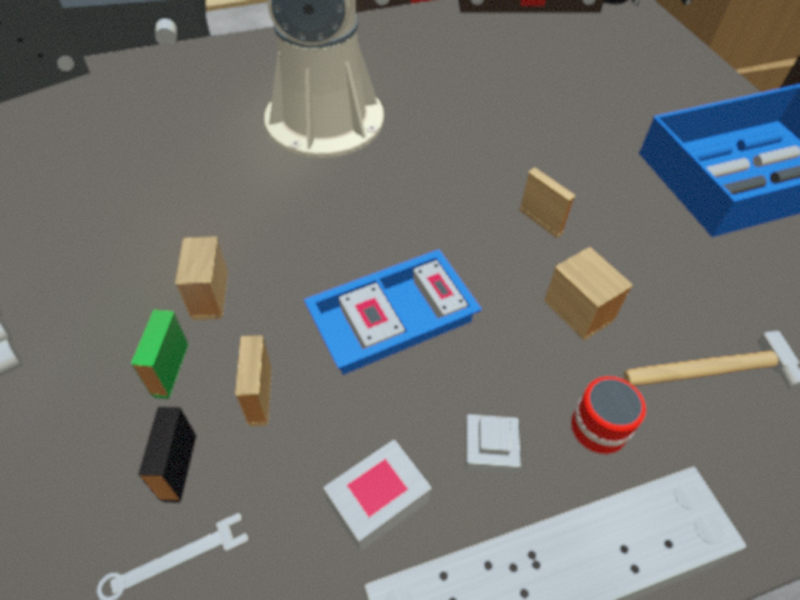

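View pics/side0.png

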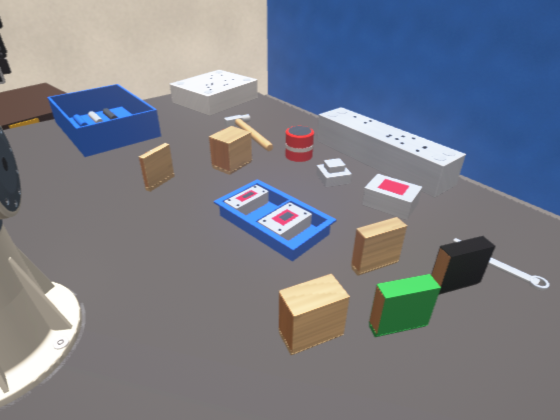

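The scene view (800 px scale) shows four pine pieces: A (201,275), B (253,380), a thin one (547,200) and a fat one (588,290). The green (160,352) and black (168,453) pieces are look-alikes. The tray is at (392,310), with the 65 mm insert in its left compartment and the 43 mm insert in its right one. By thickness, A looks like the wide block and B the narrow one. I'll check that in a crop.

Run:
```python
from h import *
a=cv2.imread("pics/scene0.png")[160:310,110:345]
cv2.imwrite("pics/c1.png",cv2.resize(a,None,fx=3.4,fy=3.4,interpolation=cv2.INTER_CUBIC))
```

```text
(no output)
```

View pics/c1.png

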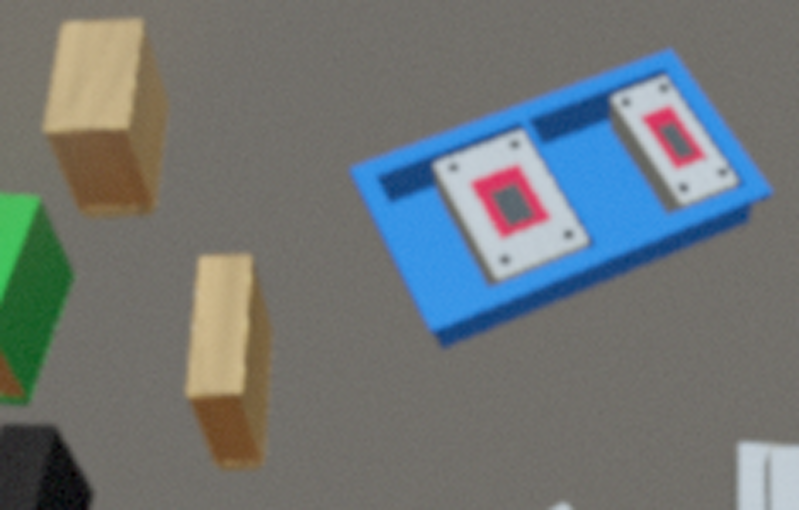

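The crop confirms the choice: A's top is about 80 px wide and B's about 53 px. I'm measuring from the corners.

```bash
cat > m.py <<'E'
from h import *
D={"A":([(63,20),(143,19),(128,130),(44,130)],95),"B":([(199,255),(252,255),(243,396),(188,396)],95),
"tray":([(351,170),(672,48),(772,190),(440,335)],40),"i65":([(433,158),(524,128),(588,242),(492,282)],39),"i43":([(610,97),(668,75),(738,185),(682,208)],39)}
for k,(c,z) in D.items():
    P=np.array([ray("scene",(110+u/3.4,160+v/3.4),z)[:2] for u,v in c])
    # order: back-left(-x,-y), back-right, front-right, front-left
    ux=(P[2]+P[3]-P[0]-P[1])/2; uy=(P[1]+P[2]-P[0]-P[3])/2
    print(k,P.mean(0).round(1),"lx %.0f ly %.0f"%(np.hypot(*ux),np.hypot(*uy)),"yaw x %.1f, y %.1f"%(np.degrees(np.arctan2(ux[1],ux[0])),np.degrees(np.arctan2(-uy[0],uy[1]))))
E
python3 m.py
```

```text
A [ 397.  -293.9] lx 92 ly 52 yaw x -14.4, y -17.6
B [ 604.1 -252.9] lx 92 ly 30 yaw x -14.2, y -18.3
tray [531.6 -25.1] lx 137 ly 238 yaw x 8.0, y 8.5
i65 [535.4 -63.1] lx 102 ly 66 yaw x 5.2, y 6.5
i43 [522.1  56.1] lx 102 ly 43 yaw x 6.1, y 7.7
```

```bash
cat > plan.py <<'E'
from h import *
# usage: plan.py N x y z yawdeg : N equal rows in the tool frame, yaw turning with shift
def plan(wps,step=45,turn=9.5):
    s=sense(); p=np.array(s["eef_pos"]); y=s["tcp_rot"][2]; rows=[]
    for x,yy,z,yd,ccw in wps:
        t=np.array([x,yy,z]); dy=np.radians(yd)-y
        dy=(dy+np.pi)%(2*np.pi)-np.pi
        if ccw==1 and dy<0: dy+=2*np.pi
        if ccw==-1 and dy>0: dy-=2*np.pi
        n=max(1,int(np.ceil(max(np.linalg.norm(t-p)/step,abs(np.degrees(dy))/turn))))
        for i in range(n):
            c,sn=np.cos(y),np.sin(y); d=(t-p)/n
            rows.append([round(c*d[0]+sn*d[1]),round(sn*d[0]-c*d[1]),round(-d[2]),round(-dy/n,3)]); y+=dy/n
        p=t
    print("pos",np.round(s["eef_pos"],1),"rot",np.round(s["tcp_rot"],3),"F",np.round(s["contact_force"],1),"open %.3f t %.2f"%(s["opening"],s["clock"]))
    print("q",np.round(s["qpos"],2),len(rows)); print([[r[:3],r[3],1] for r in rows])
if __name__=="__main__": plan(eval(sys.argv[1]))
E
python3 plan.py "[(500,200,400,75,-1),(397,-294,360,-16,-1)]"
```

```text
pos [178.5 598.8 404.1] rot [-3.141 -0.     2.852] F [ 1.  -0.2 -0.6] open 0.995 t 0.15
q [ 1.28  0.35  1.63  0.    1.16 -0.  ] 24
[[[-35, -24, 0], np.float64(0.129), 1], [[-38, -19, 0], np.float64(0.129), 1], [[-40, -14, 0], np.float64(0.129), 1], [[-42, -9, 0], np.float64(0.129), 1], [[-43, -4, 0], np.float64(0.129), 1], [[-43, 2, 0], np.float64(0.129), 1], [[-42, 7, 0], np.float64(0.129), 1], [[-41, 13, 0], np.float64(0.129), 1], [[-39, 18, 0], np.float64(0.129), 1], [[-36, 22, 0], np.float64(0.129), 1], [[-33, 27, 0], np.float64(0.129), 1], [[-29, 31, 0], np.float64(0.129), 1], [[-42, 2, 3], np.float64(0.132), 1], [[-41, 8, 3], np.float64(0.132), 1], [[-40, 13, 3], np.float64(0.132), 1], [[-38, 18, 3], np.float64(0.132), 1], [[-35, 23, 3], np.float64(0.132), 1], [[-32, 28, 3], np.float64(0.132), 1], [[-28, 32, 3], np.float64(0.132), 1], [[-23, 35, 3], np.float64(0.132), 1], [[-19, 38, 3], np.float64(0.132), 1], [[-13, 40, 3], np.float64(0.132), 1], [[-8, 41, 3], np.float64(0.132), 1], [[-2, 42, 3], np.float64(0.132), 1]]
```

>>> step_arm --commands '[[[-35,-24,0],0.13,1],[[-38,-19,0],0.13,1],[[-40,-14,0],0.13,1],[[-42,-9,0],0.13,1],[[-43,-4,0],0.13,1],[[-43,2,0],0.13,1],[[-42,7,0],0.13,1],[[-41,13,0],0.13,1],[[-39,18,0],0.13,1],[[-36,22,0],0.13,1],[[-33,27,0],0.13,1],[[-29,31,0],0.13,1]]'

```text
clock: 1.65
eef_pos: [496.8, 180.7, 402.5]
tcp_rot: [-3.141, 0.003, 1.246]
contact_force: [0.1, 0.1, -0.6]
opening: 1.003
```

```bash
python3 plan.py "[(397,-294,360,-16,-1)]"
```

```text
pos [496.8 180.7 402.5] rot [-3.141e+00  3.000e-03  1.246e+00] F [ 0.1  0.1 -0.6] open 1.003 t 1.65
q [ 0.35  0.21  1.84 -0.    1.1   0.67] 11
[[[-44, 5, 4], np.float64(0.139), 1], [[-43, 11, 4], np.float64(0.139), 1], [[-41, 17, 4], np.float64(0.139), 1], [[-38, 22, 4], np.float64(0.139), 1], [[-35, 27, 4], np.float64(0.139), 1], [[-30, 32, 4], np.float64(0.139), 1], [[-26, 36, 4], np.float64(0.139), 1], [[-20, 39, 4], np.float64(0.139), 1], [[-15, 42, 4], np.float64(0.139), 1], [[-9, 43, 4], np.float64(0.139), 1], [[-3, 44, 4], np.float64(0.139), 1]]
```

>>> step_arm --commands '[[[-44,5,4],0.14,1],[[-43,11,4],0.14,1],[[-41,17,4],0.14,1],[[-38,22,4],0.14,1],[[-35,27,4],0.14,1],[[0,0,0],0,1]]'

```text
clock: 2.4
eef_pos: [446.2, -43.4, 381.7]
tcp_rot: [3.14, 0.002, 0.518]
contact_force: [0.3, 1.3, -0.1]
opening: 0.999
```

```bash
python3 - <<'E'
from h import *
import pickle
pickle.dump(camera_model("wrist"),open("w1.pkl","wb"))
cv2.imwrite("pics/w1.png",cv2.resize(grab_frame("wrist"),(800,600),interpolation=cv2.INTER_CUBIC))
E
python3 plan.py "[(397,-294,360,-16,-1)]"
```

```text
pos [446.7 -42.5 381.9] rot [3.14e+00 2.00e-03 5.20e-01] F [0.2 0.5 0.5] open 0.997 t 2.45
q [-0.1   0.1   2.02 -0.    1.02  0.96] 6
[[[-28, 32, 4], np.float64(0.133), 1], [[-23, 36, 4], np.float64(0.133), 1], [[-19, 39, 4], np.float64(0.133), 1], [[-13, 41, 4], np.float64(0.133), 1], [[-8, 42, 4], np.float64(0.133), 1], [[-2, 43, 4], np.float64(0.133), 1]]
```

View pics/w1.png

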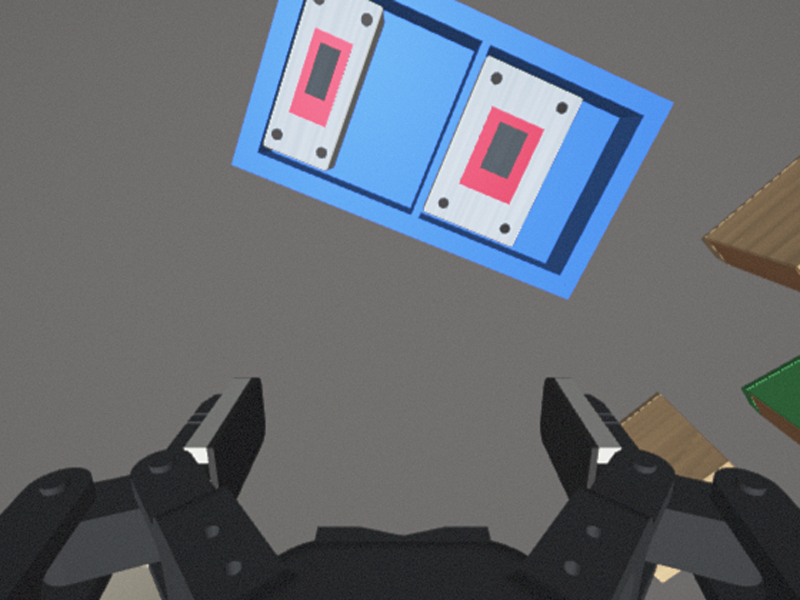

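The wrist view from above is clear. The i65 top's -y edge runs (582,97)-(512,246), and the wall's inner rim (642,115)-(562,273). The i43's -y edge runs (382,12)-(329,168), and the divider's left rim edge (481,43)-(411,213).

Run:
```python
from h import *
import pickle
m=pickle.load(open("w1.pkl","rb"))
f=lambda p,z:ray("wrist",(p[0]*.7,p[1]*.7),z,m)[:2]
for n,a,b,c,d in(("narrow",(582,97),(512,246),(642,115),(562,273)),("wide",(382,12),(329,168),(481,43),(411,213))):
    a,b,c,d=f(a,39),f(b,39),f(c,40),f(d,40)
    for p,q in((a,b),(c,d)): v=p-q; print(n,p,q,"len %.1f yaw %.1f"%(np.hypot(*v),np.degrees(np.arctan2(v[1],v[0]))))
    print(" mid",((a+b)/2+(c+d)/2)/2, "width",np.hypot(*((a+b)/2-(c+d)/2)))
c=[(488,55),(582,97),(512,246),(424,213)]; print("i65",np.mean([f(p,39) for p in c],0))
```

```text
narrow [590.4 -88.2] [ 492.3 -102.3] len 99.1 yaw 8.2
narrow [ 600. -126.] [ 493.5 -141.7] len 107.7 yaw 8.4
 mid [ 544.05 -114.55] width 38.97588998342436
wide [570.3  39.6] [477.   26.5] len 94.2 yaw 8.0
wide [584.8 -18.9] [478.2 -32.8] len 107.5 yaw 7.4
 mid [527.575   3.6  ] width 59.42080864478368
i65 [536.625 -64.2  ]
```

>>> step_arm --commands '[[[-28,32,4],0.133,1],[[-23,36,4],0.133,1],[[-19,39,4],0.133,1],[[-13,41,4],0.133,1],[[-8,42,4],0.133,1],[[-2,43,4],0.133,1],[[0,0,0],0,1]]'

```text
clock: 3.32
eef_pos: [400.5, -297.3, 358.6]
tcp_rot: [3.141, -0.005, -0.286]
contact_force: [0.6, 0.3, -0.6]
opening: 0.999
```

```bash
python3 - <<'E'
from h import *
import pickle
pickle.dump(camera_model("wrist"),open("w2.pkl","wb"))
cv2.imwrite("pics/w2.png",cv2.resize(grab_frame("wrist"),(800,600),interpolation=cv2.INTER_CUBIC))
E
python3 plan.py "[(397,-294,300,-16,0)]"
```

```text
pos [ 400.5 -296.1  358.6] rot [-3.141 -0.005 -0.284] F [ 0.   0.3 -1.1] open 1.003 t 3.38
q [-0.64  0.21  1.95  0.    0.98  1.21] 2
[[[-2, -1, 29], np.float64(-0.002), 1], [[-2, -1, 29], np.float64(-0.002), 1]]
```

View pics/w2.png

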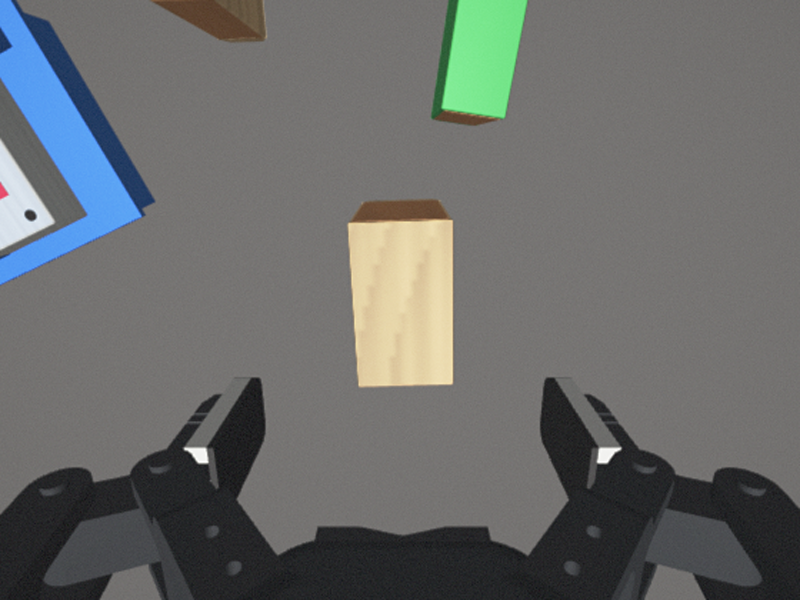

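```bash
cat > b.py <<'E'
from h import *
import pickle
def blk(pk,c):
    m=pickle.load(open(pk,"rb"))
    P=np.array([ray("wrist",(p[0]*.7,p[1]*.7),95,m)[:2] for p in c])  # far-left, far-right, near-right, near-left (image)
    ux=(P[0]+P[1]-P[2]-P[3])/2; uy=(P[0]+P[3]-P[1]-P[2])/2
    print(P.mean(0).round(1),np.hypot(*ux),np.hypot(*uy),"yaw",np.degrees(np.arctan2(ux[1],ux[0])),np.degrees(np.arctan2(-uy[0],uy[1])))
E
python3 -c "
from b import *
blk('w2.pkl',[(348,223),(452,220),(452,384),(359,386)])"
```

```text
[ 397.8 -295.7] 89.28163304958083 50.81751666502411 yaw -14.596575525494208 -14.938679921096908
```

```bash
python3 plan.py "[(397.8,-295.7,300,-14.8,0),(397.8,-295.7,226,-14.8,0)]"
```

```text
pos [ 400.5 -296.1  358.6] rot [-3.141 -0.005 -0.284] F [ 0.   0.3 -1.1] open 1.003 t 3.38
q [-0.64  0.21  1.95  0.    0.98  1.21] 4
[[[-1, 0, 29], np.float64(-0.013), 1], [[-1, 0, 29], np.float64(-0.013), 1], [[0, 0, 37], np.float64(-0.0), 1], [[0, 0, 37], np.float64(-0.0), 1]]
```

>>> step_arm --commands '[[[-1,0,29],-0.013,1],[[-1,0,29],-0.013,1],[[0,0,0],0,1]]'

```text
clock: 3.75
eef_pos: [401.1, -292.1, 300.2]
tcp_rot: [-3.14, -0.006, -0.249]
contact_force: [0.4, 1.7, 0.2]
opening: 1.002
```

```bash
python3 plan.py "[(397.8,-295.7,226,-14.8,0)]"
```

```text
pos [ 401.1 -292.1  300.2] rot [-3.14  -0.006 -0.249] F [0.4 1.7 0.2] open 1.002 t 3.75
q [-0.63  0.29  2.    0.    0.85  1.18] 2
[[[-1, 2, 37], np.float64(0.005), 1], [[-1, 2, 37], np.float64(0.005), 1]]
```

>>> step_arm --commands '[[[-2,2,35],0.005,1],[[-1,2,35],0.005,1],[[0,0,4],0,1],[[0,0,0],0,1]]'

```text
clock: 4.25
eef_pos: [401.9, -293.7, 229.8]
tcp_rot: [3.141, -0.012, -0.252]
contact_force: [0.7, 0.4, 0.0]
opening: 1.002
```

```bash
python3 plan.py "[(397.8,-295.7,226,-14.8,0)]"
```

```text
pos [ 401.9 -293.7  229.8] rot [ 3.141 -0.012 -0.252] F [0.7 0.4 0. ] open 1.002 t 4.25
q [-0.64  0.41  2.04  0.01  0.68  1.18] 1
[[[-3, 3, 4], np.float64(0.007), 1]]
```

>>> step_arm --commands '[[[-5,2,4],0.007,1],[[0,0,0],0,0.3],[[0,0,0],0,0.3],[[0,0,0],0,0.3],[[0,0,0],0,0.3]]' --force 50

```text
clock: 4.88
eef_pos: [397.2, -294.9, 228.9]
tcp_rot: [3.139, -0.016, -0.259]
contact_force: [-0.5, 0.7, -2.5]
opening: 0.605
```

```bash
python3 plan.py "[(397.8,-295.7,330,-14.8,0)]"
```

```text
pos [ 397.2 -294.9  228.9] rot [ 3.139 -0.016 -0.259] F [-0.5  0.7 -2.5] open 0.605 t 4.88
q [-0.64  0.4   2.05  0.01  0.67  1.18] 3
[[[0, 0, -34], np.float64(-0.0), 1], [[0, 0, -34], np.float64(-0.0), 1], [[0, 0, -34], np.float64(-0.0), 1]]
```

>>> step_arm --commands '[[[0,0,-34],0,0.3],[[0,0,-34],0,0.3],[[0,0,-34],0,0.3]]'

```text
clock: 5.25
eef_pos: [394.5, -293.3, 330.1]
tcp_rot: [-3.14, -0.009, -0.259]
contact_force: [0.3, -0.3, -2.4]
opening: 0.605
```

```bash
python3 plan.py "[(526.6,4.3,320,8,0)]"
```

```text
pos [ 394.5 -293.3  330.1] rot [-3.14  -0.009 -0.259] F [ 0.3 -0.3 -2.4] open 0.605 t 5.25
q [-0.64  0.24  1.99  0.01  0.91  1.18] 8
[[[6, -40, 1], np.float64(-0.05), 1], [[8, -40, 1], np.float64(-0.05), 1], [[10, -39, 1], np.float64(-0.05), 1], [[12, -39, 1], np.float64(-0.05), 1], [[14, -38, 1], np.float64(-0.05), 1], [[16, -37, 1], np.float64(-0.05), 1], [[18, -37, 1], np.float64(-0.05), 1], [[20, -36, 1], np.float64(-0.05), 1]]
```

>>> step_arm --commands '[[[6,-40,1],-0.05,0.3],[[8,-40,1],-0.05,0.3],[[10,-39,1],-0.05,0.3],[[12,-39,1],-0.05,0.3],[[14,-38,1],-0.05,0.3],[[16,-37,1],-0.05,0.3],[[18,-37,1],-0.05,0.3],[[20,-36,1],-0.05,0.3],[[0,0,0],0,0.3]]'

```text
clock: 6.38
eef_pos: [526.9, 14.3, 323.9]
tcp_rot: [3.136, -0.011, 0.152]
contact_force: [-0.1, -0.0, -2.2]
opening: 0.605
```

```bash
python3 plan.py "[(526.6,4.3,290,8,0)]"
```

```text
pos [526.9  14.3 323.9] rot [ 3.136 -0.011  0.152] F [-0.1 -0.  -2.2] open 0.605 t 6.38
q [ 0.03  0.3   1.92 -0.01  0.91  1.45] 1
[[[-2, 10, 34], np.float64(0.012), 1]]
```

>>> step_arm --commands '[[[-1,9,30],0.01,0.3],[[0,0,0],0,0.3]]'

```text
clock: 6.62
eef_pos: [526.9, 4.7, 293.2]
tcp_rot: [3.136, -0.009, 0.142]
contact_force: [-0.1, -0.3, -1.9]
opening: 0.599
```

```bash
cat > look.py <<'E'
from h import *
import pickle
n=sys.argv[1]; pickle.dump(camera_model("wrist"),open(n+".pkl","wb"))
w=grab_frame("wrist"); s=grab_frame("scene"); 
cv2.imwrite(f"pics/{n}w.png",w); cv2.imwrite(f"pics/{n}s.png",s)
s=s[140:310,180:360]
b=cv2.resize(s,(440,415),interpolation=cv2.INTER_CUBIC); a=cv2.resize(w[:,:],(360,270))
c=np.zeros((415,800,3),np.uint8); c[:,:440]=b; c[:270,440:]=a; cv2.imwrite(f"pics/{n}.png",c)
E
python3 look.py l1;python3 plan.py "[(526.6,4.3,290,8,0)]"
```

```text
pos [528.2   4.9 295.4] rot [ 3.136 -0.014  0.142] F [-0.1 -0.8 -1.5] open 0.598 t 6.72
q [ 0.01  0.34  1.94 -0.01  0.85  1.44] 1
[[[-2, 0, 5], np.float64(0.003), 1]]
```

View pics/l1.png

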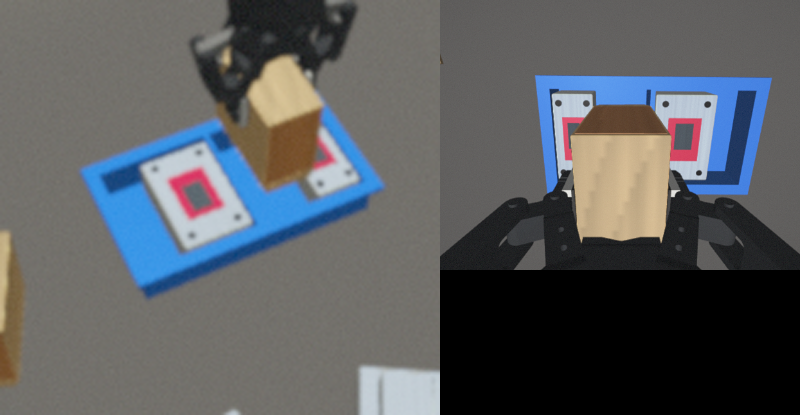

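The block hangs over the wide gap, between the divider and the small insert, so I'm lowering it in steps.

>>> step_arm --commands '[[[-2,0,15],0,0.3],[[-1,0,14],0,0.3],[[0,0,0],0,0.3]]'

```text
clock: 7.1
eef_pos: [525.7, 3.9, 266.0]
tcp_rot: [3.135, -0.016, 0.141]
contact_force: [0.2, 0.3, -1.7]
opening: 0.6
```

```bash
python3 plan.py "[(526.6,4.8,240,8,0)]"
```

```text
pos [525.7   3.9 266. ] rot [ 3.135 -0.016  0.141] F [ 0.2  0.3 -1.7] open 0.600 t 7.10
q [ 0.01  0.38  1.96 -0.01  0.78  1.44] 1
[[[1, -1, 26], np.float64(0.002), 1]]
```

>>> step_arm --commands '[[[0,-1,10],0,0.3],[[0,0,8],0,0.3],[[0,0,8],0,0.3],[[0,0,0],0,0.3]]'

```text
clock: 7.6
eef_pos: [526.2, 4.9, 238.2]
tcp_rot: [3.135, -0.016, 0.141]
contact_force: [0.5, -0.9, -2.4]
opening: 0.602
```

```bash
python3 plan.py "[(526.6,4.8,232,8,0)]"
```

```text
pos [526.2   4.9 238.2] rot [ 3.135 -0.016  0.141] F [ 0.5 -0.9 -2.4] open 0.602 t 7.60
q [ 0.01  0.42  1.98 -0.01  0.72  1.44] 1
[[[0, 0, 6], np.float64(0.002), 1]]
```

>>> step_arm --commands '[[[0,0,4],0,0.3],[[0,0,4],0,0.3]]'

```text
clock: 7.85
eef_pos: [527.0, 4.2, 233.0]
tcp_rot: [3.134, -0.016, 0.142]
contact_force: [-22.1, -13.6, 64.3]
opening: 0.602
```

>>> step_arm --commands '[[[0,0,-1],0,0.3],[[0,0,0],0,0.7],[[0,0,0],0,0.78],[[0,0,0],0,0.78]]'

```text
clock: 8.35
eef_pos: [527.7, 4.0, 235.3]
tcp_rot: [3.133, -0.02, 0.142]
contact_force: [0.6, 0.4, -0.0]
opening: 0.781
```

```bash
python3 plan.py "[(526.6,4.8,330,8,0),(590,-170,340,0,0),(604.1,-252.9,340,-16,0)]"
```

```text
pos [527.7   4.  235.3] rot [ 3.133 -0.02   0.142] F [ 0.6  0.4 -0. ] open 0.781 t 8.35
q [ 0.01  0.43  1.98 -0.01  0.71  1.44] 10
[[[0, 0, -32], np.float64(0.001), 1], [[0, 0, -32], np.float64(0.001), 1], [[0, 0, -32], np.float64(0.001), 1], [[8, 36, -2], np.float64(0.028), 1], [[9, 36, -2], np.float64(0.028), 1], [[10, 36, -2], np.float64(0.028), 1], [[11, 36, -2], np.float64(0.028), 1], [[12, 35, -2], np.float64(0.028), 1], [[7, 41, 0], np.float64(0.14), 1], [[13, 40, 0], np.float64(0.14), 1]]
```

>>> step_arm --commands '[[[0,0,-32],0,0.8],[[0,0,-34],0,0.9],[[0,0,-34],0,1],[[8,36,-2],0.03,1],[[9,36,-2],0.05,1],[[10,36,-2],0.06,1],[[11,36,-2],0.06,1],[[12,35,-2],0.06,1],[[12,36,0],0.07,1],[[13,35,0],0.07,1],[[0,0,0],0,1]]'

```text
clock: 9.72
eef_pos: [600.0, -252.4, 348.7]
tcp_rot: [-3.142, -0.018, -0.268]
contact_force: [0.7, 0.7, -0.4]
opening: 1.005
```

```bash
python3 look.py l2
python3 - <<'E'
import cv2,numpy as np
a=cv2.resize(cv2.imread("pics/l2w.png"),(800,600),interpolation=cv2.INTER_CUBIC)
b=cv2.imread("pics/l2.png")[:,:440]
a[380:,480:]=cv2.resize(b,(320,300))[:220]
cv2.imwrite("pics/l2x.png",a)
E
python3 plan.py "[(604.1,-252.9,300,-16,0)]"
```

```text
pos [ 599.6 -250.2  348.6] rot [-3.141 -0.017 -0.266] F [-0.7  0.7 -0.2] open 0.999 t 9.82
q [-0.4   0.44  1.63  0.    1.05  1.44] 2
[[[3, 1, 24], np.float64(0.007), 1], [[3, 1, 24], np.float64(0.007), 1]]
```

View pics/l2x.png

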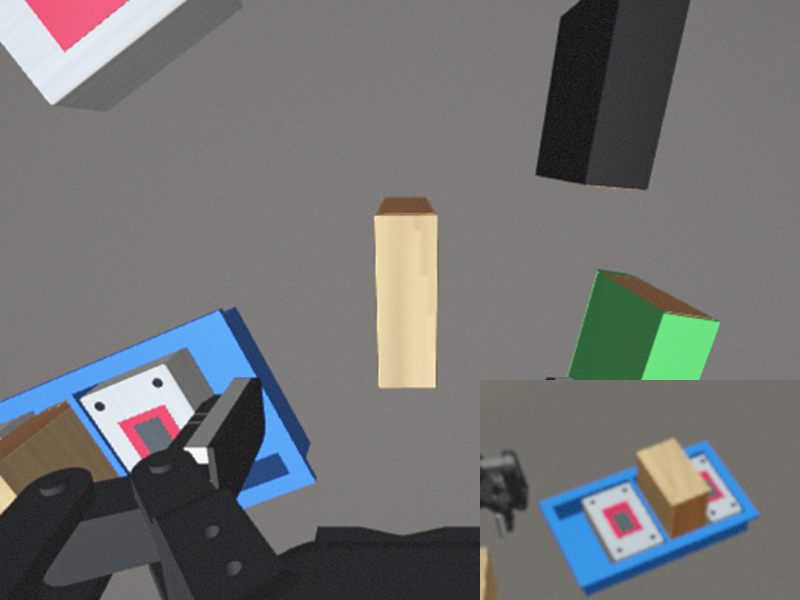

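The wide block is seated in its gap (inset). The narrow block's top corners are (374,215), (438,215), (436,387) and (379,387), with the green piece to its right, so I'll open the gripper only partly.

```bash
python3 -c "
from b import *
blk('l2.pkl',[(374,215),(438,215),(436,387),(379,387)])
m=pickle.load(open('l2.pkl','rb'))
for p in((665,315),(720,321)): print(ray('wrist',(p[0]*.7,p[1]*.7),95,m))
for p in((598,270),(718,321),(660,315)): print(p, ray('wrist',(p[0]*.7,p[1]*.7),0,m))
"; python3 plan.py "[(603,-251,226,-15,0)]"
```

```text
[ 604.4 -254.9] 89.29661247774186 29.828928911377318 yaw -14.759892002556525 -15.457278803316916
[ 565.6 -377.4   95. ]
[ 555.1 -403.5   95. ]
(598, 270) [ 564.2 -381.2    0. ]
(718, 321) [ 504.5 -457.6    0. ]
(660, 315) [ 520.  -418.4    0. ]
pos [ 599.6 -250.2  348.6] rot [-3.141 -0.017 -0.266] F [-0.7  0.7 -0.2] open 0.999 t 9.82
q [-0.4   0.44  1.63  0.    1.05  1.44] 3
[[[1, 0, 41], np.float64(-0.001), 1], [[1, 0, 41], np.float64(-0.001), 1], [[1, 0, 41], np.float64(-0.001), 1]]
```

>>> step_arm --commands '[[[1,2,40],0,0.8],[[0,2,40],0,0.8],[[0,0,34],0,0.8],[[0,0,0],0,0.8]]'

```text
clock: 10.32
eef_pos: [601.5, -249.7, 232.7]
tcp_rot: [-3.14, -0.017, -0.258]
contact_force: [-0.1, 1.0, 0.6]
opening: 0.802
```

```bash
python3 plan.py "[(601.4,-254.9,227,-15.1,0)]"
```

```text
pos [ 601.5 -249.7  232.7] rot [-3.14  -0.017 -0.258] F [-0.1  1.   0.6] open 0.802 t 10.32
q [-0.4   0.58  1.7   0.01  0.84  1.43] 1
[[[1, 5, 6], np.float64(0.005), 1]]
```

>>> step_arm --commands '[[[1,5,5],0.005,0.8],[[0,0,0],0,0.8]]'

```text
clock: 10.58
eef_pos: [602.2, -254.2, 230.0]
tcp_rot: [-3.14, -0.02, -0.262]
contact_force: [0.5, -0.2, 0.6]
opening: 0.798
```

```bash
python3 plan.py "[(601.4,-254.9,227,-15.1,0)]"
```

```text
pos [ 602.2 -254.2  230. ] rot [-3.14  -0.02  -0.262] F [ 0.5 -0.2  0.6] open 0.798 t 10.57
q [-0.4   0.59  1.7   0.01  0.84  1.43] 1
[[[-1, 1, 3], np.float64(0.002), 1]]
```

>>> step_arm --commands '[[[-1,1,4],0,0.8],[[0,0,0],0,0.1],[[0,0,0],0,0.1],[[0,0,0],0,0.1],[[0,0,0],0,0.1],[[0,0,0],0,0.1]]'

```text
clock: 11.32
eef_pos: [601.7, -255.4, 228.4]
tcp_rot: [-3.14, -0.024, -0.262]
contact_force: [0.4, 0.5, -0.2]
opening: 0.344
```

>>> step_arm --commands '[[[0,0,-34],0,0.1],[[0,0,-34],0,0.1],[[0,0,-34],0,0.1]]'

```text
clock: 11.7
eef_pos: [598.0, -254.3, 328.7]
tcp_rot: [-3.139, -0.015, -0.262]
contact_force: [0.3, -0.4, -1.7]
opening: 0.344
```

```bash
python3 plan.py "[(541.5,-115,320,8,0)]"
```

```text
pos [ 598.  -254.3  328.7] rot [-3.139 -0.015 -0.262] F [ 0.3 -0.4 -1.7] open 0.344 t 11.70
q [-0.41  0.46  1.65  0.01  1.02  1.42] 4
[[[-23, -30, 2], np.float64(-0.1), 1], [[-20, -32, 2], np.float64(-0.1), 1], [[-16, -34, 2], np.float64(-0.1), 1], [[-13, -35, 2], np.float64(-0.1), 1]]
```

>>> step_arm --commands '[[[-23,-30,2],-0.1,0.1],[[-20,-32,2],-0.1,0.1],[[-16,-34,2],-0.1,0.1],[[-13,-33,2],-0.1,0.1],[[0,0,0],0,0.1]]'

```text
clock: 12.32
eef_pos: [539.2, -114.4, 321.8]
tcp_rot: [3.135, -0.02, 0.149]
contact_force: [0.2, -0.4, -0.5]
opening: 0.345
```

```bash
python3 plan.py "[(541.9,-116.6,290,8,0)]"
```

```text
pos [ 539.2 -114.4  321.8] rot [ 3.135 -0.02   0.149] F [ 0.2 -0.4 -0.5] open 0.345 t 12.32
q [-0.21  0.33  1.88  0.    0.92  1.21] 1
[[[2, 3, 32], np.float64(0.01), 1]]
```

>>> step_arm --commands '[[[2,1,30],0.01,0.1],[[0,0,0],0,0.1]]'

```text
clock: 12.58
eef_pos: [542.6, -115.7, 292.0]
tcp_rot: [3.134, -0.021, 0.138]
contact_force: [-0.9, -1.3, -1.4]
opening: 0.343
```

```bash
python3 look.py l3
python3 - <<'E'
import cv2,numpy as np
s=cv2.imread("pics/l3s.png")[170:290,200:345]; w=cv2.imread("pics/l3w.png")
c=np.zeros((600,800,3),np.uint8)
c[:331,:400]=cv2.resize(s,(400,331),interpolation=cv2.INTER_CUBIC); c[:300,400:]=cv2.resize(w,(400,300))
cv2.imwrite("pics/l3x.png",c[:331])
E
python3 plan.py "[(541.9,-115.1,260,8,0)]"
```

```text
pos [ 543.7 -116.   294.1] rot [ 3.133 -0.025  0.138] F [-0.8 -0.4 -2. ] open 0.347 t 12.68
q [-0.21  0.37  1.89  0.    0.85  1.22] 1
[[[-2, -1, 34], np.float64(-0.001), 1]]
```

View pics/l3x.png

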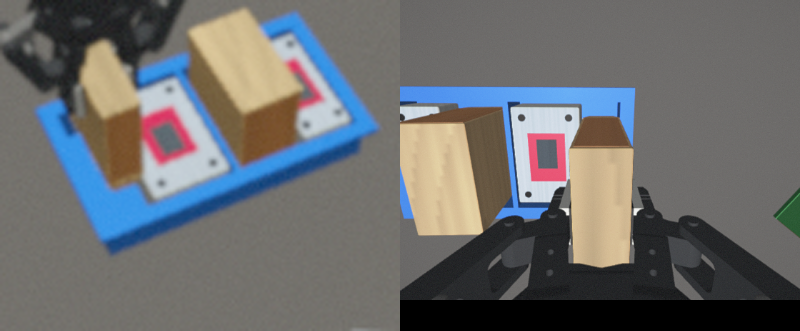

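```bash
python3 -c "
from b import *
m=pickle.load(open('l3.pkl','rb'))
a,b=[ray('wrist',((x-400)*1.4,117*1.4),65,m) for x in(583,628)]
c=(a+b)/2; print(a,b, 'centre est', c[:2]-45*np.array([.99,.139]))"
```

```text
[586.2 -95.5  65. ] [ 591.3 -132.8   65. ] centre est [ 544.2   -120.405]
```

```bash
python3 -c "
from b import *
m=pickle.load(open('l3.pkl','rb')); R=np.array(m['R']);t=np.array(m['t'])
print('optical axis',R[2],'cam',-R.T@t)
ux=np.array([.99,.139,0]);uy=np.array([-.139,.99,0])
for z,w in((160,15),(75,15),(65,10)):
  for s in(1,-1):
    p=R@(np.array([544.2,-115.1,z])+45*ux+s*w*uy)+t; print(z,s,np.round([(m['fx']*p[0]/p[2]+m['cx'])/1.4+400,(m['fy']*p[1]/p[2]+m['cy'])/1.4],1))
"
```

```text
optical axis [-0.27464414 -0.04470222 -0.96050628] cam [ 620.37310934 -104.63074902  263.02942834]
160 1 [565.9 150. ]
160 -1 [632.2 149.7]
75 1 [580.3 118.2]
75 -1 [618.1 118.1]
65 1 [587.2 116.2]
65 -1 [611.2 116.1]
```

```bash
python3 -c "
import cv2
w=cv2.imread('pics/l3w.png')[105:235,140:340]; cv2.imwrite('pics/l3z.png',cv2.resize(w,None,fx=4,fy=4,interpolation=cv2.INTER_CUBIC))"
```

```text
(no output)
```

View pics/l3z.png

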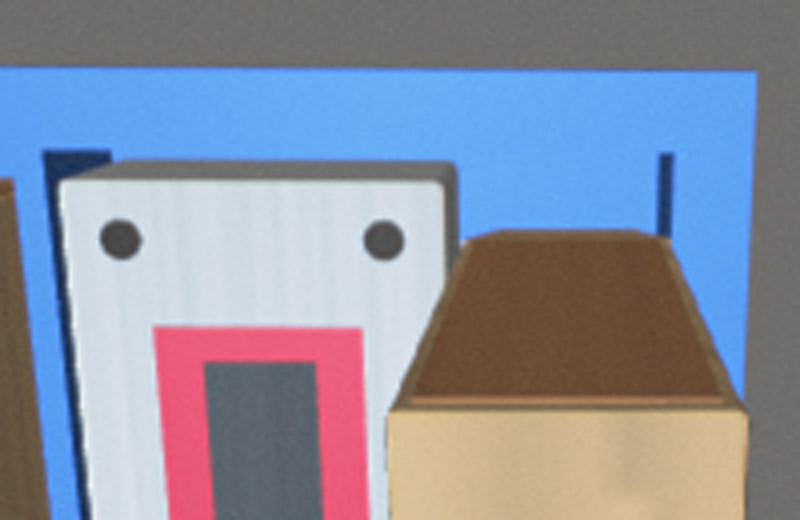

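A zoomed crop puts the block's lower end about 1.8 mm too far toward -y, so I'll shift it about 1.5 mm toward +y as it goes down.

>>> step_arm --commands '[[[-1,-2,15],0,0.1],[[-1,0,13],0,0.1],[[0,0,0],0,0.1]]'

```text
clock: 13.05
eef_pos: [542.7, -115.1, 265.6]
tcp_rot: [3.132, -0.027, 0.137]
contact_force: [-0.8, -0.5, -2.1]
opening: 0.347
```

```bash
python3 plan.py "[(541.9,-114.4,240,8,0)]"
```

```text
pos [ 542.7 -115.1  265.6] rot [ 3.132 -0.027  0.137] F [-0.8 -0.5 -2.1] open 0.347 t 13.05
q [-0.21  0.41  1.91  0.    0.79  1.22] 1
[[[-1, -1, 26], np.float64(-0.002), 1]]
```

>>> step_arm --commands '[[[-1,-1,8],0,0.1],[[0,0,7],0,0.1],[[0,0,0],0,0.1]]'

```text
clock: 13.42
eef_pos: [542.0, -114.4, 249.6]
tcp_rot: [3.132, -0.027, 0.137]
contact_force: [0.0, -0.5, -1.5]
opening: 0.347
```

>>> step_arm --commands '[[[0,0,7],0,0.1],[[0,0,6],0,0.1],[[0,0,0],0,0.1]]'

```text
clock: 13.8
eef_pos: [542.5, -114.4, 235.9]
tcp_rot: [3.132, -0.027, 0.137]
contact_force: [0.0, 0.9, -1.6]
opening: 0.348
```

Seat should come at a TCP height of about 233.4.

>>> step_arm --commands '[[[0,0,3],0,0.1]]'

```text
clock: 13.92
eef_pos: [543.1, -114.5, 233.3]
tcp_rot: [3.131, -0.029, 0.137]
contact_force: [-2.1, 1.6, 31.5]
opening: 0.341
```

>>> step_arm --commands '[[[0,0,1],0,0.1]]'

```text
clock: 14.05
eef_pos: [543.2, -114.6, 233.3]
tcp_rot: [3.131, -0.029, 0.138]
contact_force: [-7.5, 0.9, 20.5]
opening: 0.339
```

It touches the floor at the expected height. Releasing and retreating.

>>> step_arm --commands '[[[0,0,-1],0,0.5],[[0,0,0],0,0.65],[[0,0,0],0,0.65],[[0,0,-20],0,0.65],[[0,0,-40],0,0.65],[[0,0,-40],0,0.8],[[-40,0,-20],0,1],[[-45,0,0],0,1],[[-45,0,0],0,1],[[0,0,0],0,1]]'

```text
clock: 15.3
eef_pos: [407.9, -131.9, 354.0]
tcp_rot: [3.13, -0.03, 0.138]
contact_force: [0.6, -0.8, 0.2]
opening: 0.996
```

Run:
```python
from h import *
w=grab_frame("wrist"); s=grab_frame("scene")[165:290,200:345]; d=grab_frame("side")[165:260,205:345]
c=np.zeros((600,800,3),np.uint8)
c[:300,:400]=cv2.resize(w,(400,300)); c[:300,400:]=cv2.resize(d,(400,300),interpolation=cv2.INTER_CUBIC); c[300:,:348]=cv2.resize(s,(348,300),interpolation=cv2.INTER_CUBIC)
ss=sense()
c[300:,348:]=cv2.resize(w[60:260,140:420],(452,300),interpolation=cv2.INTER_CUBIC)
cv2.imwrite("pics/fin.png",c); print(ss["eef_pos"],ss["contact_force"],ss["clock"])
```

```text
[ 411.41703709 -132.08416459  354.58838765] [ 0.17290556 -0.39489094 -0.16804634] 15.45
```

View pics/fin.png

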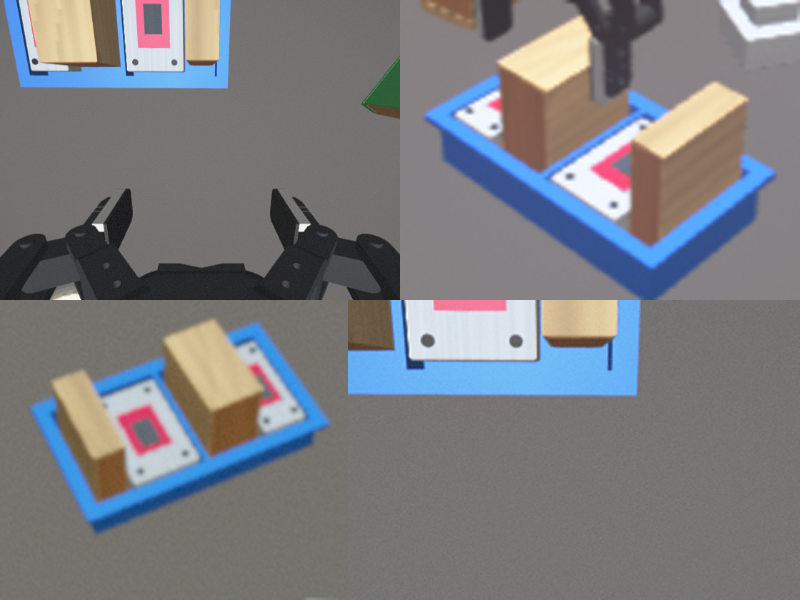

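Both blocks stand upright in their gaps, the inserts lie flat where they were, and the gripper is clear. Handing in.

```bash
python3 -c "
from rig import *
print(sign_off())"
```

```text
the job is handed in; nothing more can be done
None
```

Both gaps are filled: the 52 mm pine block stands in the wide gap and the 30 mm block in the narrow gap. I handed the job in at about 15.5 s on the robot's clock.

- **Seating:** each block met the tray floor within about 1 mm of the height I expected from its grip. The contact force was 64 N for the wide block and about 31 N for the narrow one. The wide block's push was firmer than intended, but below the 120 N limit.
- **Last look:** the final pictures from all three cameras show both blocks upright, the inserts flat in their compartments and the gripper clear. I did not measure the block tops or the insert positions again after release.
- **Disagreement:** before the narrow block went in, a close-up showed its lower end about 1.8 mm off to -y. I corrected most of that on the way down, and it met no side resistance. The tool also drifted up to 0.03 rad from vertical, which I allowed for in the grips and placing.

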